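Shim up a spring-seat pack on the assembly arbor

TASK

Build up the pack on the upright arbor: first the black spring seat, then two of the coloured spacers with the thicker of the two underneath, and last the brass cap, which must come fully down onto the top of the post. Choose the two spacers that together fill the gap between seat and cap snugly without holding the cap up. Leave the two spare spacers, the oil bottle and the steel dish where they are.

Things in the scene. Friction and masses are not known exactly. Their poses are not given: they have to be found in the camera images.
- arbor: Assembly arbor, fixed to the bench: a round steel base plate, 72 mm diameter and 10 mm high, with an upright round post of 16 mm diameter at its centre. The post's flat top is 61 mm above the bench; its top 4 mm taper to 10 mm diameter. Origin: centre of the base's underside, on the bench; z up along the post. Parts are threaded over the post from above.
- seat: Spring seat: a black ring, outer diameter 52 mm, hole 20 mm, 14 mm thick, about 0.2 kg, lying flat and loose. Origin: centre of its underside, z up.
- spacer_yellow: Spacer: a flat yellow plastic ring, outer diameter 44 mm, hole 20 mm, 8 mm thick, lying flat and loose. Origin: centre of its underside, z up.
- spacer_red: Spacer: a flat red plastic ring, outer diameter 44 mm, hole 20 mm, 12 mm thick, lying flat and loose. Origin: centre of its underside, z up.
- spacer_blue: Spacer: a flat blue plastic ring, outer diameter 44 mm, hole 20 mm, 16 mm thick, lying flat and loose. Origin: centre of its underside, z up.
- spacer_green: Spacer: a flat green plastic ring, outer diameter 44 mm, hole 20 mm, 22 mm thick, lying flat and loose. Origin: centre of its underside, z up.
- cap: Brass clamp cap, about 0.2 kg, loose, upright: a skirt 40 mm wide and 15 mm high, above it a round grip 28 mm wide, its top 35 mm above the underside. Blind bore from below: 20 mm wide, 12 mm deep. Seated on the post its underside is 49 mm above the bench, 25 mm above the top of a seated seat; the right two spacers leave 1 mm of that. Origin: centre of underside, z up.
- oiler: Bystander: a small white oil bottle with an orange cap, 36 mm diameter, 85 mm high, standing loose. Origin: centre of its underside.
- dish: Bystander: a small open steel dish, 68 mm diameter, 24 mm high, loose. Origin: centre of its underside.

How it is judged:
On the way, in this order (a step that is already met when the one before it is completed fails the run):
1. the black spring seat lies flat on the arbor base (horizontal distance between seat and arbor below 0.006 m and z of seat in the frame of arbor between 0.0075 and 0.0125 m and angle between seat's own z axis and vertical below 0.12 rad), for 0.2 s.
2. the thicker chosen spacer (blue) lies on the seat (horizontal distance between spacer_blue and arbor below 0.006 m and z of spacer_blue in the frame of arbor between 0.0215 and 0.0265 m and angle between spacer_blue's own z axis and vertical below 0.12 rad), for 0.2 s.
3. the thinner chosen spacer (yellow) lies on the blue one (horizontal distance between spacer_yellow and arbor below 0.006 m and z of spacer_yellow in the frame of arbor between 0.0375 and 0.0425 m and angle between spacer_yellow's own z axis and vertical below 0.12 rad), for 0.2 s.
4. the brass cap is fully down on the arbor (horizontal distance between cap and arbor below 0.006 m and z of cap in the frame of arbor between 0.0465 and 0.0515 m and angle between cap's own z axis and vertical below 0.12 rad), for 0.2 s.
At the end, for the whole second after the job is handed in: On the arbor's post, from the base up: seat (underside 10 mm above the bench), blue 16 mm spacer (24 mm), yellow 8 mm spacer (40 mm), cap (underside 49 mm), each within 2.5 mm in height, within 6 mm of the post's axis, level within 0.12 rad, released and at rest (all of step 1 and all of step 2 and all of step 3 and all of step 4 and linear speed of each of seat, spacer_blue, spacer_yellow, cap below 0.01 m/s and angular speed of each of seat, spacer_blue, spacer_yellow, cap below 0.1 rad/s); the robot touches nothing.
It fails at once if the spare red spacer is moved more than 20 mm (distance of spacer_red from where it was at the start of the episode above 0.02 m).
It fails at once if the spare green spacer is moved more than 20 mm (distance of spacer_green from where it was at the start of the episode above 0.02 m).
It fails at once if the oil bottle is moved more than 20 mm (distance of oiler from where it was at the start of the episode above 0.02 m).
It fails at once if the steel dish is moved more than 20 mm (distance of dish from where it was at the start of the episode above 0.02 m).
It also fails if it takes over 91 s, if anything falls off the work surface, if the arm or the gripper's body presses on something with over 40 N, if the wrist force passes 120 N, or if a joint passes its speed limit or range.

ROBOT

A 7-joint arm with a two-finger parallel gripper is mounted at the origin on the work surface. World frame = base frame: x ahead of the robot, y to its left, z up, the work surface at z = 0. Lengths are in m, angles in rad, forces in N, time in s.
With the tool pointing down it reaches from about 0.4 to 0.9 m from the base axis. Payload 5.5 kg.
Tool frame: the origin (TCP) lies on the centre line of the jaws, within the pads' length; the fingertips stand 22 mm ahead of it and the grasp point (between the pads) lies 3 mm ahead of it (robot.tips_ahead is the distance from the TCP to the fingertips, in m); y points along the fingers, z is the direction in which the jaws open and shut, and the axes are right-handed (so a half turn about y gives the same grasp; the last joint's range is limited). The gripper opens to 92 mm and grips with 3 to 60 N. Pads are 19 mm wide; open, the fingers measure 130 mm over their backs; the gripper's body (75 mm by 190 mm) begins 47 mm behind the grasp point.
Start: joints at [-0.977, 0.501, -0.427, 1.55, 0.221, 1.138, -0.21], TCP at [0.211, 0.615, 0.249] pointing down, gripper open.
Joint ranges: [-2.88, 2.88], [-0.31, 2.03], [-1.54, 1.56], [0.2, 2.42], [-1.41, 4.55], [0.19, 2.02], [-2.57, 2.57]. Speed limits (rad/s): [2.57, 2.57, 3.14, 3.14, 3.14, 3.14, 3.14].

INTERFACE

Orientations are given as a 3x3 rotation matrix whose columns are the frame's x, y, z axes.
In Python, from workcell import robot, viewer, job, nets gives the robot as it stands.
- The arm moves only by the shell command python3 -m jog 'ROWS' [FORCE]. ROWS is JSON, a list of rows, each an object of numbers: "tx", "ty", "tz": the shift along the tool's x, y, z each as a share of 0.2 m, from -1 to 1; "turn": the turn about the tool's y as a share of 360 degrees, from -1 to 1; "grip": the opening, from 0 (shut) to 1 (fully open). In form: [{"tx": .., "ty": .., "tz": .., "turn": .., "grip": ..}, ...]. A call has 1 to 8 rows; each row shifts and turns the pose as measured when the row begins, along the tool's axes as they then stand; what a row does not reach is not made up. A row lasts 1/12 s, in which the tool goes at most 41.7 mm and 7.16 degrees, less where a joint would pass 70% of its speed; a pose out of reach is approached as far as the arm can. A call with a number of a shift or a turn outside -1 to 1 is refused whole. A call with a gripper value outside its range is refused whole. The fingers move at their own pace and stop on an object; FORCE is the grip in N (left out, the last holds). Time passes only in rows, so rows that do not move let the fingers close. It gives the time, the measured TCP pose, the force and the opening at its end, in the units of the state.
- robot.get_state(): the state, without advancing time (a new reading comes with each control period).
- viewer.snapshot(name): name is "side" or "top"; returns (picture, depth): 384x512x3 uint8, blue, green, red; 384x512 float32, m along the optical axis (not along the pixel's ray), 0 where there is no reading.
- viewer.camera_info(name): a dict with "fx", "fy", "cx", "cy" (pixels), "view" (4x4, takes a point from world to camera coordinates). Camera axes: x right, y down, z forward; pixel columns grow to the right and rows downward; lengths in m; the calibration is good to about 2 mm. A picture is of the moment at which its call begins. camera_info takes no time and is no camera call.
- job.close_job(): hands the job in, once; it reports no verdict.
Trained networks look in the newest picture that a camera, given by its name, has taken for a name from the list of things; names that differ only in an ending like _2 or _b are one class to them, and where a whole thing is asked for, a point or a joint stands for the part that bears it (a point fixed in the world has none). Each returns a list of dicts, best first, with "score" (0 to 1); they miss things now and then, are a little off and sometimes report something else, mostly with a low value. They report only what shows in the picture. A call takes as long as a camera call.
- nets.silhouettes(camera, query): "region" (384x512 bool, what is visible of it) and "pixel" ([column, row] in pixels, amid what is visible of it).
The state is a dict: "t": time; "qpos": joint angles; "qvel": joint speeds; "joint_efforts": joint torques, N m; "tcp_pos": TCP position; "tcp_rot": TCP orientation; "wrist_force": force on the tool from outside, world axes, zero at the start; "ft_torque": the same for the moment, N m; "grip_width": opening from 0.0 (shut) to 1.0 (fully open).
Only numpy, scipy, OpenCV 4.12 (cv2) and the standard library are available. Lean on these libraries where they do the work, as an engineer would, in place of code of your own. Each camera call takes 0.05 s, during which the arm holds its last target. There are 200 camera calls.

## Working session

There is one attempt and no reset: what is moved stays moved. The work goes in short steps, Python scripts to look and compute and a shell command to move; the robot and the scene stay as the last step left them, time stands still between calls to the robot, and variables do not carry over. Pictures are saved under pics/ and viewed, about 12 in all and at most 16, crops included, and the job is handed in when it is done.

```bash
ls; mkdir -p pics
cat > h.py <<'E'
import numpy as np, cv2
from workcell import robot, viewer, job, nets
def world(cam, depth, mask):
    c=viewer.camera_info(cam); v,u=np.nonzero(mask&(depth>0)); z=depth[v,u]
    p=np.stack([(u-c['cx'])/c['fx']*z,(v-c['cy'])/c['fy']*z,z,np.ones_like(z)])
    return (np.linalg.inv(np.array(c['view']))@p)[:3].T
E
python3 - <<'E'
from h import *
s=robot.get_state(); print(s['t'],s['tcp_pos'],np.round(s['tcp_rot'],3).tolist(),s['grip_width'],robot.tips_ahead)
for cam in('side','top'):
    im,d=viewer.snapshot(cam); cv2.imwrite(f'pics/{cam}0.png',im)
    np.savez(f'{cam}0.npz',im=im,d=d)
    c=viewer.camera_info(cam); print(cam,np.linalg.inv(np.array(c['view']))[:3].round(3).tolist())
    for n in ['arbor','seat','spacer_yellow','spacer_red','spacer_blue','spacer_green','cap','oiler','dish']:
        for r in nets.silhouettes(cam,n)[:2]:
            p=world(cam,d,r['region'])
            if len(p)==0: print(n,'nodepth');continue
            h=np.percentile(p[:,2],97); t=p[abs(p[:,2]-h)<.004]
            (cx,cy),rad=cv2.minEnclosingCircle(t[:,:2].astype(np.float32))
            print(n,round(r['score'],2),np.round(r['pixel']),len(p),'top',h.round(4),'med',np.median(t,0).round(4),'circ',round(cx,4),round(cy,4),round(rad,4))
E
```

```text
pics
0.0 [0.21093869 0.61412152 0.24766457] [[0.946, -0.001, 0.325], [-0.325, -0.002, 0.946], [-0.0, -1.0, -0.002]] 0.9994168944189028 0.022
side [[-0.903, -0.26, 0.343, 0.281], [-0.43, 0.548, -0.718, 0.502], [-0.001, -0.795, -0.606, 0.485]]
seat 0.72 [135. 315.] 933 top 0.0148 med [0.5755 0.2846 0.0134] circ 0.5767 0.2828 0.0262
spacer_yellow 0.88 [262. 244.] 332 top 0.0082 med [0.4561 0.0774 0.007 ] circ 0.4571 0.076 0.0222
spacer_red 0.59 [275. 147.] 171 top 0.0127 med [ 0.5782 -0.2645  0.0111] circ 0.5791 -0.2669 0.0222
spacer_blue 0.6 [296. 205.] 325 top 0.0163 med [ 0.4429 -0.0624  0.015 ] circ 0.4434 -0.0652 0.0222
spacer_green 0.62 [255. 171.] 299 top 0.0226 med [ 0.5761 -0.1205  0.0213] circ 0.5775 -0.1232 0.0231
oiler 0.58 [222. 195.] 622 top 0.0845 med [0.581  0.0144 0.0842] circ 0.5812 0.0129 0.0093
dish 0.83 [314. 167.] 435 top 0.0236 med [ 0.4607 -0.2077  0.0224] circ 0.458 -0.1967 0.0344
top [[0.144, -0.961, 0.236, 0.371], [-0.99, -0.141, 0.028, -0.015], [0.007, -0.238, -0.971, 0.714]]
arbor 0.6 [195. 166.] 984 top 0.0588 med [0.582  0.1367 0.0594] circ 0.5803 0.1365 0
[... 157 characters left out ...]
5 0.0077] circ 0.4563 0.0743 0.0207
spacer_red 0.72 [391. 197.] 338 top 0.0135 med [ 0.5794 -0.2674  0.0115] circ 0.5791 -0.2669 0.0219
spacer_blue 0.9 [293. 250.] 324 top 0.0179 med [ 0.4429 -0.0674  0.0157] circ 0.443 -0.0671 0.0213
spacer_green 0.89 [323. 184.] 402 top 0.0234 med [ 0.5756 -0.1233  0.0215] circ 0.5765 -0.1233 0.0218
cap 0.91 [154. 224.] 353 top 0.0361 med [0.4572 0.1988 0.0343] circ 0.4574 0.1992 0.0137
oiler 0.55 [257. 170.] 401 top 0.085 med [0.5804 0.0109 0.0842] circ 0.5799 0.0107 0.0088
dish 0.65 [360. 250.] 1025 top 0.0246 med [ 0.4609 -0.2047  0.0233] circ 0.4581 -0.1977 0.0337
dish 0.63 [255. 172.] 370 top 0.0851 med [0.5795 0.0107 0.0844] circ 0.5806 0.0112 0.0089
```

View pics/top0.png

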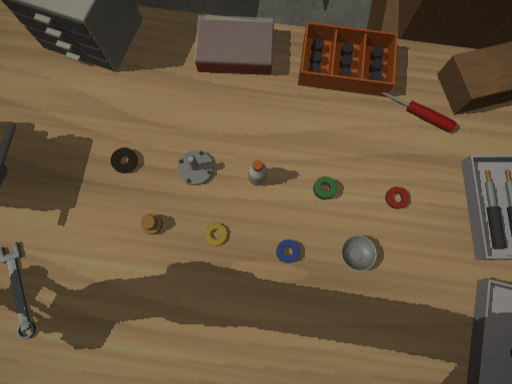

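```bash
python3 -m jog '[{"turn":0.0199},{"turn":0.0199},{"turn":0.0199},{"turn":0.0199},{"turn":0.0199},{"turn":0.0199},{"turn":0.0199},{"turn":0.0199}]' 20; python3 -m jog '[{"turn":0.0199},{"turn":0.0199},{"turn":0.0}]'; python3 -c "
from h import *
s=robot.get_state();print(np.round(s['tcp_rot'],3).tolist(),s['qpos'])"
```

```text
[[0.946, 0.0, 0.325], [-0.325, 0.0, 0.946], [0.0, -1.0, 0.0]] [-0.97678974  0.50086836 -0.4270305   1.55044031  0.22084334  1.13831317
 -0.21027595]validation failed for argument at $[0]...
validation failed for argument at $[0]...
```

The top view shows the seat at (124,160), arbor at (196,167), cap at (152,224), yellow at (216,234) and blue at (288,251), all matching the networks' results. The jog was refused, probably because every row needs all of its keys.

```bash
python3 -m jog '[{"tx":0,"ty":0,"tz":0,"turn":0.0199,"grip":1},{"tx":0,"ty":0,"tz":0,"turn":0.0199,"grip":1},{"tx":0,"ty":0,"tz":0,"turn":0.0199,"grip":1},{"tx":0,"ty":0,"tz":0,"turn":0.0199,"grip":1},{"tx":0,"ty":0,"tz":0,"turn":0.0199,"grip":1},{"tx":0,"ty":0,"tz":0,"turn":0.0199,"grip":1},{"tx":0,"ty":0,"tz":0,"turn":0.0199,"grip":1},{"tx":0,"ty":0,"tz":0,"turn":0.0199,"grip":1}]' 20; python3 -c "
from h import *
s=robot.get_state();print(np.round(s['tcp_rot'],3).tolist(),s['qpos'])
d=np.load('top0.npz');m=np.ones((384,512),bool);p=world('top',d['d'],m);q=p[(np.hypot(p[:,0]-.581,p[:,1]-.1365)<.045)&(abs(p[:,2]-.010)<.004)]
print('base',cv2.minEnclosingCircle(q[:,:2].astype(np.float32)),len(q))"
```

```text
t: 1.67
tcp_pos: [0.2111, 0.6146, 0.2486]
tcp_rot: [[0.232, -0.001, 0.973], [-0.973, 0.0, 0.232], [-0.0, -1.0, -0.001]]
wrist_force: [1.3, -0.1, -1.1]
grip_width: 1.001
[[0.232, -0.001, 0.973], [-0.973, 0.0, 0.232], [-0.0, -1.0, -0.001]] [-1.12129782  0.47622788 -0.22098327  1.55630926  0.11056844  1.12162491
 -1.13213513]
base ((0.5828855037689209, 0.13752683997154236), 0.036073021590709686) 839
```

```bash
python3 -m jog '[{"tx":0,"ty":0,"tz":0,"turn":0.0186,"grip":1},{"tx":0,"ty":0,"tz":0,"turn":0.0186,"grip":1},{"tx":0,"ty":0,"tz":0,"turn":0,"grip":1},{"tx":0.13,"ty":0,"tz":0.142,"turn":0,"grip":1},{"tx":0.13,"ty":0,"tz":0.142,"turn":0,"grip":1},{"tx":0.13,"ty":0,"tz":0.142,"turn":0,"grip":1},{"tx":0.13,"ty":0,"tz":0.142,"turn":0,"grip":1},{"tx":0.13,"ty":0,"tz":0.142,"turn":0,"grip":1}]';python3 -m jog '[{"tx":0.13,"ty":0,"tz":0.142,"turn":0,"grip":1},{"tx":0.13,"ty":0,"tz":0.142,"turn":0,"grip":1},{"tx":0.13,"ty":0,"tz":0.142,"turn":0,"grip":1},{"tx":0.13,"ty":0,"tz":0.142,"turn":0,"grip":1},{"tx":0.13,"ty":0,"tz":0.142,"turn":0,"grip":1},{"tx":0.13,"ty":0,"tz":0.142,"turn":0,"grip":1},{"tx":0,"ty":0,"tz":0,"turn":0,"grip":1}]'; python3 -c "
from h import *
s=robot.get_state();print(s['qpos'])"
```

```text
t: 2.33
tcp_pos: [0.3432, 0.4899, 0.2474]
tcp_rot: [[0.028, -0.007, 1.0], [-1.0, 0.007, 0.028], [-0.007, -1.0, -0.007]]
wrist_force: [0.3, 0.6, 0.3]
grip_width: 0.999
t: 2.92
tcp_pos: [0.534, 0.3237, 0.2466]
tcp_rot: [[0.048, -0.001, 0.999], [-0.999, 0.004, 0.048], [-0.004, -1.0, -0.001]]
wrist_force: [1.0, -2.1, -0.3]
grip_width: 1.0
[-0.55481762  0.42252364 -0.04143153  1.633       0.0152328   1.08500937
 -0.55164119]
```

```bash
python3 -m jog '[{"tx":0,"ty":0,"tz":0,"turn":0.0076,"grip":1},{"tx":0.104,"ty":0,"tz":0.106,"turn":0,"grip":1},{"tx":0.104,"ty":0,"tz":0.106,"turn":0,"grip":1},{"tx":0,"ty":0.2,"tz":0,"turn":0,"grip":1},{"tx":0,"ty":0.2,"tz":0,"turn":0,"grip":1},{"tx":0,"ty":0.2,"tz":0,"turn":0,"grip":1},{"tx":0,"ty":0.2,"tz":0,"turn":0,"grip":1},{"tx":0,"ty":0,"tz":0,"turn":0,"grip":1}]'
```

```text
t: 3.58
tcp_pos: [0.5869, 0.2787, 0.086]
tcp_rot: [[0.019, 0.012, 1.0], [-1.0, 0.009, 0.019], [-0.009, -1.0, 0.012]]
wrist_force: [-2.1, -0.7, -1.7]
grip_width: 1.0
```

```bash
python3 -m jog '[{"tx":0,"ty":0,"tz":0,"turn":0.003,"grip":1},{"tx":-0.015,"ty":0.1,"tz":-0.05,"turn":0,"grip":1},{"tx":0,"ty":0,"tz":0,"turn":0,"grip":1},{"tx":0,"ty":0.1,"tz":0,"turn":0,"grip":1},{"tx":0,"ty":0,"tz":0,"turn":0,"grip":1},{"tx":0,"ty":0,"tz":0,"turn":0,"grip":1}]'
```

```text
t: 4.08
tcp_pos: [0.5826, 0.2862, 0.0561]
tcp_rot: [[0.006, 0.021, 1.0], [-1.0, 0.015, 0.006], [-0.015, -1.0, 0.021]]
wrist_force: [0.9, -0.3, 0.2]
grip_width: 1.003
```

```bash
python3 -m jog '[{"tx":0.02,"ty":0.08,"tz":-0.035,"turn":0,"grip":1},{"tx":0,"ty":0.07,"tz":0,"turn":0,"grip":1},{"tx":0,"ty":0,"tz":0,"turn":0,"grip":1}]'; python3 -c "
from h import *
print(robot.get_state()['tcp_pos'],robot.get_state()['tcp_rot'])"
```

```text
t: 4.33
tcp_pos: [0.5824, 0.2857, 0.0342]
tcp_rot: [[0.007, 0.033, 0.999], [-1.0, 0.021, 0.007], [-0.021, -0.999, 0.033]]
wrist_force: [0.2, 0.1, -0.1]
grip_width: 0.996
[0.58238201 0.28573981 0.03420173] [[ 0.00741198  0.03271868  0.99943712]
 [-0.99975865  0.02091298  0.00672973]
 [-0.02068102 -0.99924578  0.03286579]]
```

```bash
cat > st.py <<'E'
from h import *
s=robot.get_state();print(s['qpos'].round(3),s['qvel'].round(3),s['tcp_pos'].round(4),s['tcp_rot'].round(3)[:,1])
E
python3 st.py; python3 -m jog '[{"tx":0,"ty":0,"tz":0,"turn":0,"grip":1}]' >/dev/null; python3 st.py;  python3 -m jog '[{"tx":0,"ty":0,"tz":-0.03,"turn":0,"grip":1}]'>/dev/null; python3 st.py;python3 -m jog '[{"tx":0,"ty":0,"tz":0,"turn":0,"grip":1}]' >/dev/null; python3 st.py
```

```text
[-0.485  0.704 -0.016  1.725  0.012  0.674 -0.498] [ 0.004 -0.059  0.001 -0.008  0.003  0.049  0.003] [0.5824 0.2857 0.0342] [ 0.033  0.021 -0.999]
[-0.484  0.703 -0.016  1.723  0.012  0.675 -0.498] [ 0.001 -0.002  0.    -0.014  0.     0.002  0.002] [0.5835 0.2861 0.0356] [ 0.034  0.022 -0.999]
[-0.488  0.695 -0.015  1.735  0.012  0.668 -0.503] [-0.058 -0.106 -0.006  0.184  0.001 -0.087 -0.063] [0.5795 0.2862 0.0368] [ 0.037  0.023 -0.999]
[-0.489  0.693 -0.016  1.736  0.012  0.669 -0.503] [ 0.008 -0.004  0.008 -0.038  0.004  0.007  0.007] [0.5789 0.2868 0.0376] [ 0.037  0.023 -0.999]
```

```bash
python3 -m jog '[{"tx":0.03,"ty":0.08,"tz":-0.015,"turn":0,"grip":1}]' >/dev/null; python3 st.py;  python3 -m jog '[{"tx":0.005,"ty":0.015,"tz":-0.005,"turn":0,"grip":1}]'>/dev/null; python3 st.py
```

```text
[-0.483  0.708 -0.017  1.746  0.013  0.635 -0.498] [ 0.078  0.237 -0.002  0.205  0.009 -0.427  0.07 ] [0.5797 0.2843 0.0254] [ 0.044  0.028 -0.999]
[-0.482  0.709 -0.017  1.748  0.012  0.63  -0.497] [-0.003 -0.01  -0.006  0.013  0.013 -0.04   0.003] [0.5804 0.2841 0.0246] [ 0.047  0.03  -0.998]
```

```bash
python3 -m jog '[{"tx":0.005,"ty":0.005,"tz":-0.005,"turn":0,"grip":0},{"tx":0,"ty":0.005,"tz":-0.005,"turn":0,"grip":0},{"tx":0,"ty":0.005,"tz":-0.005,"turn":0,"grip":0},{"tx":0,"ty":0.005,"tz":-0.005,"turn":0,"grip":0}]' 25; python3 st.py
```

```text
t: 5.08
tcp_pos: [0.5762, 0.2843, 0.0239]
tcp_rot: [[0.009, 0.047, 0.999], [-0.999, 0.031, 0.007], [-0.03, -0.998, 0.047]]
wrist_force: [-10.6, -2.5, 17.5]
grip_width: 0.761
[-0.484  0.705 -0.018  1.758  0.012  0.622 -0.499] [-0.016 -0.014 -0.011  0.045 -0.008  0.017 -0.011] [0.5762 0.2843 0.0239] [ 0.047  0.031 -0.998]
```

```bash
python3 -m jog '[{"tx":0.0,"ty":-0.01,"tz":0,"turn":0,"grip":0},{"tx":0,"ty":0,"tz":0,"turn":0,"grip":0},{"tx":0,"ty":0.005,"tz":0,"turn":0,"grip":0},{"tx":0,"ty":0.005,"tz":0,"turn":0,"grip":0}]' 25; python3 st.py
```

```text
t: 5.42
tcp_pos: [0.575, 0.2849, 0.0252]
tcp_rot: [[0.01, 0.045, 0.999], [-0.999, 0.031, 0.009], [-0.03, -0.998, 0.046]]
wrist_force: [-7.0, -3.4, 18.7]
grip_width: 0.55
[-0.485  0.702 -0.018  1.759  0.012  0.626 -0.499] [-0.001  0.002  0.001 -0.002  0.002  0.002  0.001] [0.575  0.2849 0.0252] [ 0.045  0.031 -0.998]
```

```bash
python3 -m jog '[{"tx":0.0,"ty":-0.1,"tz":0,"turn":0,"grip":0},{"tx":0,"ty":-0.2,"tz":0,"turn":0,"grip":0},{"tx":0,"ty":-0.2,"tz":0,"turn":0,"grip":0},{"tx":0,"ty":0,"tz":0,"turn":0,"grip":0}]' 40; python3 st.py
python3 - <<'E'
from h import *
im,d=viewer.snapshot('side'); cv2.imwrite('pics/s1.png',im)
E
```

```text
t: 5.75
tcp_pos: [0.5676, 0.2798, 0.123]
tcp_rot: [[0.009, 0.037, 0.999], [-1.0, 0.025, 0.008], [-0.025, -0.999, 0.037]]
wrist_force: [1.6, 0.1, -0.7]
grip_width: 0.544
[-0.483  0.552 -0.019  1.744  0.008  0.8   -0.496] [ 0.     0.078  0.002  0.044  0.003 -0.078 -0.002] [0.5676 0.2798 0.123 ] [ 0.037  0.025 -0.999]
```

View pics/s1.png

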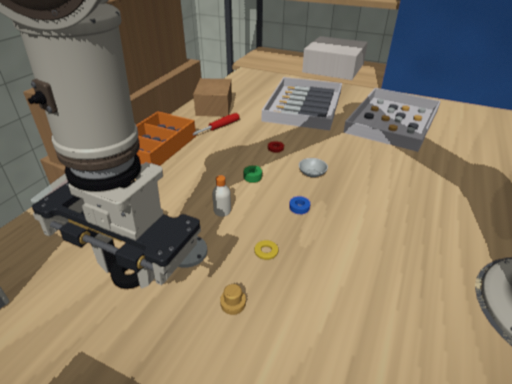

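Seat is held, hanging level between the fingertips at pixel (125,275), and nothing else has been disturbed. Moving above the arbor.

```bash
python3 -m jog '[{"tx":0.15,"ty":0,"tz":0.017,"turn":0,"grip":0},{"tx":0.18,"ty":0,"tz":0.017,"turn":0,"grip":0},{"tx":0.18,"ty":0,"tz":0.017,"turn":0,"grip":0},{"tx":0.14,"ty":0,"tz":0.017,"turn":0,"grip":0},{"tx":0.0,"ty":0,"tz":0,"turn":0,"grip":0}]'; python3 st.py
cat > held.py <<'E'
from h import *; import sys
n=sys.argv[1]; lo=float(sys.argv[2]) if len(sys.argv)>2 else .03
for cam in('side','top'):
    im,d=viewer.snapshot(cam); cv2.imwrite(f'pics/{n}_{cam}.png',im)
    for r in nets.silhouettes(cam,n)[:1]:
        p=world(cam,d,r['region']); m=cv2.minAreaRect(p[:,:2].astype(np.float32))
        print(cam,r['score'],r['pixel'],len(p),'lo/hi',np.percentile(p,2,0).round(4),np.percentile(p,98,0).round(4))
E
python3 held.py seat
```

```text
t: 6.22
tcp_pos: [0.5783, 0.1483, 0.1114]
tcp_rot: [[0.018, 0.029, 0.999], [-1.0, 0.024, 0.018], [-0.024, -0.999, 0.029]]
wrist_force: [-0.2, -1.8, -1.2]
grip_width: 0.546
[-0.275  0.52  -0.016  1.834 -0.011  0.753 -0.263] [-0.011  0.022 -0.036  0.012 -0.01  -0.017 -0.036] [0.5783 0.1483 0.1114] [ 0.029  0.024 -0.999]
side 0.82 [175.7, 215.1] 522 lo/hi [0.5565 0.1264 0.0866] [0.6021 0.1715 0.1006]
```

```bash
python3 -m jog '[{"tx":0.055,"ty":0,"tz":0.012,"turn":0.003,"grip":0},{"tx":0.0,"ty":0.06,"tz":0,"turn":0,"grip":0},{"tx":0.0,"ty":0.02,"tz":0,"turn":0,"grip":0}]'; python3 st.py; python3 held.py seat
```

```text
t: 6.67
tcp_pos: [0.5804, 0.1529, 0.0952]
tcp_rot: [[0.014, 0.03, 0.999], [-0.999, 0.034, 0.013], [-0.033, -0.999, 0.031]]
wrist_force: [0.0, -0.4, -2.1]
grip_width: 0.546
[-0.272  0.547 -0.021  1.836 -0.019  0.72  -0.262] [ 0.006  0.055  0.014 -0.006  0.016 -0.074 -0.005] [0.5804 0.1529 0.0952] [ 0.03   0.034 -0.999]
side 0.67 [175.2, 225.1] 515 lo/hi [0.5593 0.0867 0.    ] [0.6352 0.1762 0.0846]
top 0.66 [194.6, 155.1] 97 lo/hi [0.5507 0.1143 0.0736] [0.5966 0.1353 0.147 ]
```

Run:
```python
import cv2
a=cv2.imread('pics/seat_side.png')[140:300,90:290]; b=cv2.imread('pics/seat_top.png')[90:250,100:300]
cv2.imwrite('pics/c1.png',cv2.resize(cv2.hconcat([a,b]),None,fx=2,fy=2,interpolation=cv2.INTER_CUBIC))
```

```text
(no output)
```

View pics/c1.png

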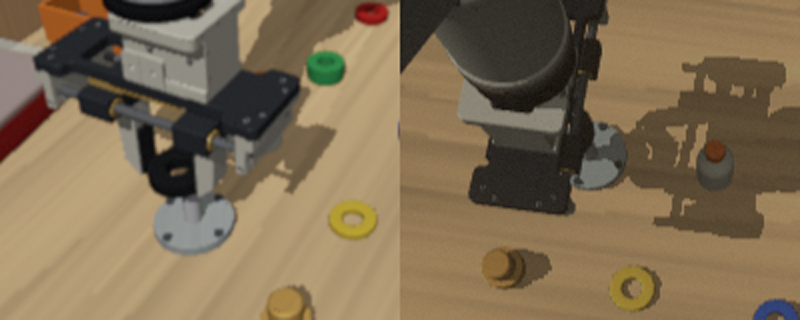

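The pictures show the seat held about 15 mm to the +y side of the post, still clear above it (crop at (175,170), post at (195,205)). The short move was under-executed, so I'll use single rows with feedback.

```bash
python3 -m jog '[{"tx":0.07,"ty":0.01,"tz":0.005,"turn":0,"grip":0}]'>/dev/null; python3 st.py; python3 -m jog '[{"tx":0.02,"ty":0.01,"tz":0,"turn":0,"grip":0}]'>/dev/null; python3 st.py
```

```text
[-0.251  0.546 -0.024  1.839 -0.021  0.715 -0.237] [ 0.303  0.018  0.025  0.083 -0.012 -0.083  0.339] [0.5826 0.1423 0.0949] [ 0.033  0.036 -0.999]
[-0.242  0.548 -0.021  1.842 -0.021  0.71  -0.228] [ 0.052  0.024 -0.036  0.018 -0.023 -0.062  0.067] [0.5833 0.1352 0.0926] [ 0.033  0.034 -0.999]
```

```bash
python3 -m jog '[{"tx":-0.005,"ty":0.03,"tz":-0.01,"turn":0,"grip":0}]'>/dev/null; python3 st.py; python3 -m jog '[{"tx":0,"ty":0,"tz":0,"turn":0,"grip":0}]'>/dev/null; python3 st.py; python3 held.py seat; python3 st.py
python3 - <<'E'
import cv2
a=cv2.imread('pics/seat_side.png')[190:280,130:250]
cv2.imwrite('pics/c2.png',cv2.resize(a,None,fx=5,fy=5,interpolation=cv2.INTER_CUBIC))
E
```

```text
[-0.242  0.554 -0.021  1.848 -0.02   0.696 -0.23 ] [-0.01   0.092  0.006  0.091  0.018 -0.176 -0.032] [0.5827 0.1348 0.0873] [ 0.036  0.034 -0.999]
[-0.241  0.555 -0.021  1.849 -0.02   0.695 -0.23 ] [ 0.016 -0.014  0.007 -0.016  0.001  0.011  0.009] [0.582  0.1341 0.0864] [ 0.034  0.034 -0.999]
side 0.6 [182.5, 221.9] 459 lo/hi [5.612e-01 7.290e-02 2.000e-04] [0.628  0.1575 0.0756]
top 0.53 [202.2, 157.3] 67 lo/hi [0.5548 0.0978 0.0021] [0.6159 0.1196 0.1462]
[-0.242  0.554 -0.021  1.848 -0.02   0.696 -0.23 ] [-0.004 -0.    -0.003 -0.002  0.002  0.    -0.   ] [0.5827 0.1349 0.0873] [ 0.036  0.034 -0.999]
```

View pics/c2.png

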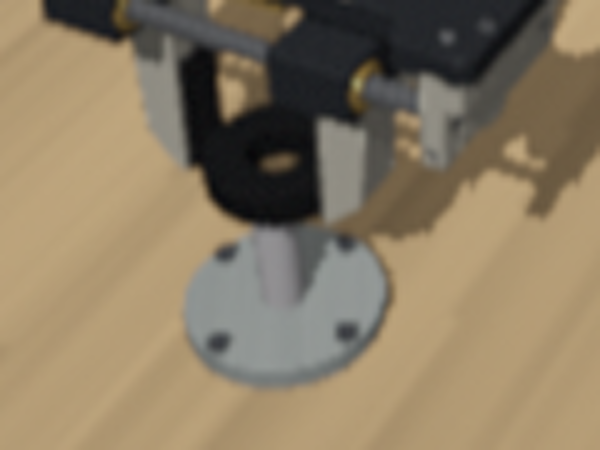

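```bash
cat > fit.py <<'E'
# fit a known-radius ring, held: side wall points seen by the side camera, offset from TCP
from h import *; import sys; from scipy.optimize import least_squares
n,R=sys.argv[1],float(sys.argv[2]); s=robot.get_state(); t=s['tcp_pos']
for cam in('side','top'):
    im,d=viewer.snapshot(cam)
    cv2.imwrite(f'pics/f_{n}_{cam}.png',im)
    for r in nets.silhouettes(cam,n)[:1]:
        p=world(cam,d,cv2.erode(r['region'].astype(np.uint8),np.ones((1,1)))>0)
        p=p[(np.hypot(*(p[:,:2]-t[:2]).T)<R+.012)&(abs(p[:,2]-t[2]+.016)<.025)]
        if len(p)<30: print(cam,'few',len(p)); continue
        zt=np.percentile(p[:,2],95); zb=np.percentile(p[:,2],3)
        q=p[p[:,2]<zt-.004]
        f=least_squares(lambda c:np.hypot(q[:,0]-c[0],q[:,1]-c[1])-R,t[:2]-[0,.0],loss='soft_l1',f_scale=.001)
        print(cam,round(r['score'],2),len(q),'z',zb.round(4),zt.round(4),'centre',f.x.round(4),'rms',np.std(f.fun).round(4),'rel tcp',(f.x-t[:2]).round(4),'tcp',t.round(4))
E
python3 fit.py seat .026
```

```text
side 0.85 152 z 0.0637 0.0765 centre [0.5808 0.1323] rms 0.0065 rel tcp [-0.0019 -0.0026] tcp [0.5827 0.1349 0.0873]
top 0.65 0 z 0.0733 0.077 centre [0.5827 0.1349] rms nan rel tcp [0. 0.] tcp [0.5827 0.1349 0.0873]
  ret = _var(a, axis=axis, dtype=dtype, out=out, ddof=ddof,
  arrmean = um.true_divide(arrmean, div, out=arrmean,
  ret = ret.dtype.type(ret / rcount)
```

```bash
python3 -m jog '[{"tx":-0.03,"ty":-0.01,"tz":0.0,"turn":0,"grip":0}]'>/dev/null; python3 st.py; python3 -m jog '[{"tx":0,"ty":0.06,"tz":-0.008,"turn":0,"grip":0}]'; python3 st.py
```

```text
[-0.252  0.552 -0.02   1.845 -0.019  0.702 -0.241] [-0.138 -0.027 -0.013 -0.053  0.002  0.07  -0.146] [0.5824 0.1396 0.0893] [ 0.035  0.033 -0.999]
t: 7.77
tcp_pos: [0.5837, 0.1424, 0.0798]
tcp_rot: [[0.015, 0.041, 0.999], [-0.999, 0.036, 0.014], [-0.035, -0.999, 0.041]]
wrist_force: [1.2, 0.7, -2.1]
grip_width: 0.542
[-0.254  0.567 -0.021  1.849 -0.019  0.678 -0.243] [ 0.002  0.239  0.013  0.103  0.016 -0.319  0.002] [0.5837 0.1424 0.0798] [ 0.041  0.036 -0.999]
```

```bash
python3 -m jog '[{"tx":0.014,"ty":0.06,"tz":-0.01,"turn":0,"grip":0}]'>/dev/null; python3 st.py; python3 -m jog '[{"tx":0.01,"ty":0.05,"tz":-0.012,"turn":0,"grip":0}]'; python3 st.py
```

```text
[-0.252  0.583 -0.022  1.857 -0.02   0.651 -0.239] [ 0.031  0.182 -0.013  0.085 -0.008 -0.31   0.044] [0.5825 0.1413 0.0675] [ 0.042  0.037 -0.998]
t: 7.93
tcp_pos: [0.5807, 0.1402, 0.0566]
tcp_rot: [[0.017, 0.043, 0.999], [-0.999, 0.037, 0.016], [-0.036, -0.998, 0.043]]
wrist_force: [0.3, 0.4, -2.2]
grip_width: 0.545
[-0.25   0.598 -0.023  1.866 -0.019  0.627 -0.237] [ 0.017  0.169 -0.011  0.11   0.001 -0.276  0.025] [0.5807 0.1402 0.0566] [ 0.043  0.037 -0.998]
```

```bash
python3 -m jog '[{"tx":0.005,"ty":0.06,"tz":0,"turn":0,"grip":0}]'; python3 -m jog '[{"tx":0.005,"ty":0.035,"tz":-0.0,"turn":0,"grip":0}]'
```

```text
t: 8.02
tcp_pos: [0.5809, 0.1398, 0.0437]
tcp_rot: [[0.018, 0.043, 0.999], [-0.999, 0.037, 0.016], [-0.036, -0.998, 0.044]]
wrist_force: [-0.2, 0.4, -2.2]
grip_width: 0.544
t: 8.1
tcp_pos: [0.5807, 0.1395, 0.0349]
tcp_rot: [[0.018, 0.042, 0.999], [-0.999, 0.037, 0.017], [-0.037, -0.998, 0.043]]
wrist_force: [-7.9, 2.3, 42.5]
grip_width: 0.544
```

```bash
python3 -m jog '[{"tx":0,"ty":-0.008,"tz":0,"turn":0,"grip":0.85},{"tx":0,"ty":0,"tz":0,"turn":0,"grip":0.85},{"tx":0,"ty":0,"tz":0,"turn":0,"grip":0.85},{"tx":0,"ty":0,"tz":0,"turn":0,"grip":0.85}]'; python3 -m jog '[{"tx":0,"ty":-0.1,"tz":0,"turn":0,"grip":0.85},{"tx":0,"ty":-0.2,"tz":0,"turn":0,"grip":0.85},{"tx":0,"ty":-0.2,"tz":0,"turn":0,"grip":0.85}]'; python3 fit.py seat .026 2>/dev/null
python3 - <<'E'
import cv2
a=cv2.imread('pics/f_seat_side.png')[150:280,110:290]
cv2.imwrite('pics/c3.png',cv2.resize(a,None,fx=4,fy=4,interpolation=cv2.INTER_CUBIC))
E
```

```text
t: 8.43
tcp_pos: [0.5806, 0.1395, 0.0337]
tcp_rot: [[0.018, 0.041, 0.999], [-0.999, 0.037, 0.017], [-0.036, -0.998, 0.041]]
wrist_force: [0.1, 0.6, -0.4]
grip_width: 0.787
t: 8.68
tcp_pos: [0.5697, 0.1342, 0.1266]
tcp_rot: [[0.018, 0.022, 1.0], [-0.999, 0.032, 0.017], [-0.032, -0.999, 0.023]]
wrist_force: [-0.2, 0.4, 0.1]
grip_width: 0.849
side few 0
top few 0
```

View pics/c3.png

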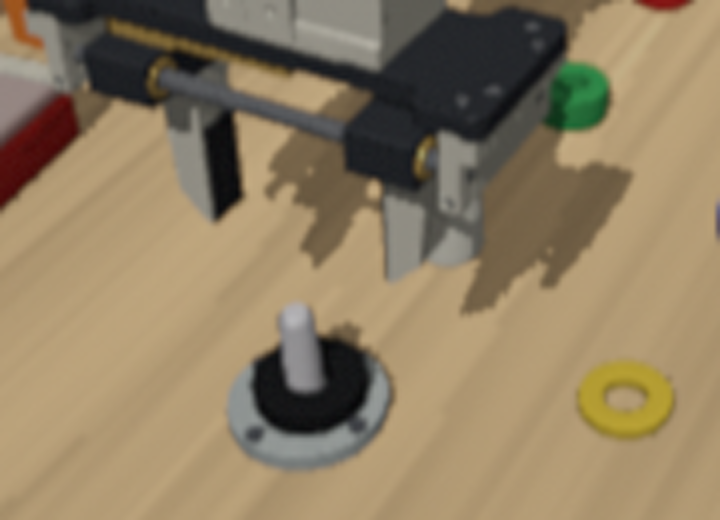

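The seat lies flat on the base around the post (crop 310,385). Now blue.

```bash
python3 -m jog '[{"tx":0.167,"ty":-0.03,"tz":-0.106,"turn":0,"grip":0.75},{"tx":0.167,"ty":-0.01,"tz":-0.106,"turn":0,"grip":0.75},{"tx":0.167,"ty":-0.01,"tz":-0.106,"turn":0,"grip":0.75},{"tx":0.167,"ty":0,"tz":-0.106,"turn":0,"grip":0.75},{"tx":0.167,"ty":0,"tz":-0.106,"turn":0,"grip":0.75},{"tx":0.11,"ty":0,"tz":-0.06,"turn":0,"grip":0.75}]'; python3 st.py
```

```text
t: 9.38
tcp_pos: [0.4515, -0.0541, 0.1207]
tcp_rot: [[0.033, 0.021, 0.999], [-0.999, 0.039, 0.032], [-0.039, -0.999, 0.023]]
wrist_force: [-0.5, -0.5, -0.2]
grip_width: 0.75
[ 0.087  0.307  0.005  2.156 -0.069  0.662  0.179] [ 0.537 -0.105  0.077  0.249 -0.088 -0.112  0.686] [ 0.4515 -0.0541  0.1207] [ 0.021  0.039 -0.999]
```

```bash
python3 -m jog '[{"tx":0.05,"ty":0.05,"tz":-0.04,"turn":0.005,"grip":0.75},{"tx":0.02,"ty":0.15,"tz":-0.02,"turn":0,"grip":0.75}]'>/dev/null; python3 st.py;python3 -m jog '[{"tx":0.0,"ty":0.05,"tz":0,"turn":0,"grip":0.75}]' >/dev/null; python3 st.py
```

```text
[ 0.122  0.371  0.015  2.199 -0.086  0.554  0.2  ] [ 0.163  0.729 -0.047  0.271 -0.105 -1.002  0.259] [ 0.4387 -0.0734  0.0806] [ 0.024  0.036 -0.999]
[ 0.126  0.396  0.015  2.208 -0.088  0.526  0.204] [ 0.033  0.205 -0.011  0.027 -0.03  -0.258  0.008] [ 0.4346 -0.0745  0.0672] [ 0.018  0.036 -0.999]
```

```bash
python3 -m jog '[{"tx":-0.035,"ty":0.08,"tz":0.04,"turn":0,"grip":0.75}]'>/dev/null; python3 st.py;python3 -m jog '[{"tx":-0.01,"ty":0.06,"tz":0.01,"turn":0,"grip":0.75}]' >/dev/null; python3 st.py
```

```text
[ 0.113  0.439  0.013  2.2   -0.09   0.493  0.188] [-0.189  0.58  -0.052 -0.106 -0.036 -0.435 -0.209] [ 0.4403 -0.0692  0.0501] [ 0.015  0.035 -0.999]
[ 0.109  0.472  0.01   2.199 -0.093  0.464  0.184] [-0.013  0.345 -0.005  0.019 -0.026 -0.325 -0.015] [ 0.4414 -0.0665  0.0361] [ 0.013  0.036 -0.999]
```

```bash
python3 -m jog '[{"tx":0.005,"ty":0.05,"tz":0.005,"turn":0,"grip":0.75}]'>/dev/null; python3 st.py;python3 -m jog '[{"tx":0,"ty":0.0,"tz":0,"turn":0,"grip":0},{"tx":0,"ty":0.002,"tz":0,"turn":0,"grip":0},{"tx":0,"ty":0.002,"tz":0,"turn":0,"grip":0},{"tx":0,"ty":0.002,"tz":0,"turn":0,"grip":0},{"tx":0,"ty":0.002,"tz":0,"turn":0,"grip":0}]' 20; python3 st.py
```

```text
[ 0.112  0.499  0.007  2.199 -0.096  0.44   0.188] [ 0.039  0.328 -0.033 -0.011 -0.031 -0.289  0.046] [ 0.4409 -0.0667  0.0238] [ 0.009  0.036 -0.999]
t: 10.3
tcp_pos: [0.4395, -0.0666, 0.0223]
tcp_rot: [[-0.018, 0.003, 1.0], [-0.999, 0.038, -0.018], [-0.038, -0.999, 0.002]]
wrist_force: [-1.5, -0.4, 16.9]
grip_width: 0.479
[ 0.113  0.503  0.007  2.197 -0.096  0.444  0.188] [ 0.001  0.001 -0.001 -0.001  0.001  0.002 -0.001] [ 0.4395 -0.0666  0.0223] [ 0.003  0.038 -0.999]
```

```bash
python3 -m jog '[{"tx":0,"ty":-0.15,"tz":0,"turn":0,"grip":0},{"tx":0,"ty":-0.2,"tz":0,"turn":0,"grip":0},{"tx":0,"ty":-0.18,"tz":0,"turn":0,"grip":0}]' 30;  python3 -m jog '[{"tx":-0.16,"ty":0,"tz":0.11,"turn":0,"grip":0},{"tx":-0.16,"ty":0,"tz":0.11,"turn":0,"grip":0},{"tx":-0.16,"ty":0,"tz":0.11,"turn":0,"grip":0}]'; python3 st.py
```

```text
t: 10.55
tcp_pos: [0.4305, -0.0692, 0.1213]
tcp_rot: [[-0.018, -0.021, 1.0], [-0.999, 0.04, -0.017], [-0.04, -0.999, -0.021]]
wrist_force: [0.6, -0.4, -0.9]
grip_width: 0.469
t: 10.8
tcp_pos: [0.498, 0.0176, 0.1287]
tcp_rot: [[-0.035, -0.017, 0.999], [-0.999, 0.035, -0.035], [-0.035, -0.999, -0.018]]
wrist_force: [0.9, -0.3, -0.4]
grip_width: 0.473
[-6.600e-02  3.740e-01  2.000e-03  2.025e+00 -5.400e-02  7.570e-01
 -5.900e-02] [-0.652  0.396 -0.117 -0.647  0.053  0.218 -0.835] [0.498  0.0176 0.1287] [-0.017  0.035 -0.999]
```

```bash
python3 -m jog '[{"tx":-0.16,"ty":0,"tz":0.105,"turn":-0.003,"grip":0},{"tx":-0.16,"ty":0.02,"tz":0.105,"turn":-0.003,"grip":0},{"tx":-0.12,"ty":0.02,"tz":0.07,"turn":0,"grip":0}]';python3 st.py; python3 -m jog '[{"tx":-0.05,"ty":0.02,"tz":0.03,"turn":0,"grip":0}]' >/dev/null; python3 st.py
```

```text
t: 11.05
tcp_pos: [0.5574, 0.1096, 0.1208]
tcp_rot: [[0.002, -0.018, 1.0], [-0.999, 0.035, 0.003], [-0.035, -0.999, -0.018]]
wrist_force: [0.9, -0.4, -0.9]
grip_width: 0.467
[-0.199  0.487 -0.025  1.863 -0.037  0.801 -0.192] [-0.43   0.388 -0.023 -0.492  0.042  0.122 -0.506] [0.5574 0.1096 0.1208] [-0.018  0.035 -0.999]
[-0.217  0.508 -0.029  1.842 -0.037  0.801 -0.209] [-0.18   0.228 -0.001 -0.198  0.021  0.002 -0.172] [0.564  0.1245 0.1158] [-0.018  0.037 -0.999]
```

```bash
python3 -m jog '[{"tx":-0.05,"ty":0.02,"tz":0.08,"turn":0,"grip":0}]'>/dev/null;python3 st.py; python3 -m jog '[{"tx":-0.01,"ty":0.02,"tz":0.03,"turn":0,"grip":0}]' >/dev/null; python3 st.py;  python3 fit.py spacer_blue .022 2>/dev/null
```

```text
[-0.231  0.542 -0.029  1.801 -0.036  0.813 -0.221] [-0.164  0.437 -0.005 -0.576  0.008  0.125 -0.147] [0.5775 0.136  0.1097] [-0.024  0.036 -0.999]
[-0.234  0.561 -0.03   1.784 -0.036  0.811 -0.223] [-0.016  0.189  0.014 -0.104  0.015  0.009 -0.004] [0.5839 0.1409 0.1042] [-0.024  0.037 -0.999]
side 0.67 159 z 0.0834 0.098 centre [0.5714 0.1396] rms 0.0049 rel tcp [-0.0125 -0.0012] tcp [0.5839 0.1409 0.1042]
top few 0
```

```bash
python3 st.py
python3 - <<'E'
from h import *
a=cv2.imread('pics/f_spacer_blue_side.png')[170:270,120:260]
cv2.imwrite('pics/c4.png',cv2.resize(a,None,fx=5,fy=5,interpolation=cv2.INTER_CUBIC))
c=viewer.camera_info('side')
for P in [(.582,.137,.061),(.5835,.1415,.083),(.5835,.1415,.098)]:
    q=np.array(c['view'])@[*P,1]; print([round(5*x,0) for x in (c['fx']*q[0]/q[2]+c['cx']-120,c['fy']*q[1]/q[2]+c['cy']-170)])
E
```

```text
[-0.231  0.558 -0.027  1.789 -0.035  0.812 -0.222] [ 0.009 -0.021  0.005  0.    -0.    -0.001 -0.001] [0.5818 0.1362 0.1044] [-0.027  0.035 -0.999]
[np.float64(322.0), np.float64(283.0)]
[np.float64(303.0), np.float64(241.0)]
[np.float64(297.0), np.float64(206.0)]
```

View pics/c4.png

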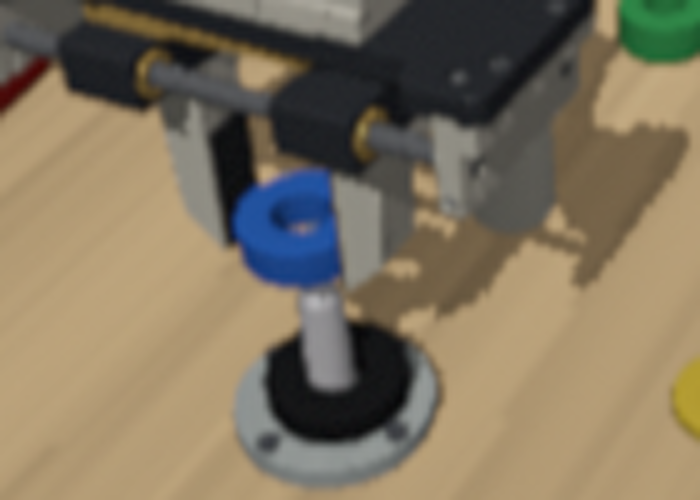

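Blue is level, held right over the post (hole at crop (300,212), post tip just beneath it). Descending.

```bash
python3 -m jog '[{"tx":0.003,"ty":0.07,"tz":0.005,"turn":0,"grip":0}]'>/dev/null;python3 st.py; python3 -m jog '[{"tx":0.003,"ty":0.04,"tz":0.005,"turn":0,"grip":0}]'; python3 st.py
```

```text
[-0.229  0.575 -0.027  1.793 -0.035  0.787 -0.22 ] [ 0.025  0.287  0.013  0.095  0.008 -0.349  0.02 ] [0.5839 0.135  0.0925] [-0.022  0.035 -0.999]
t: 11.67
tcp_pos: [0.5833, 0.1328, 0.0829]
tcp_rot: [[0.004, -0.024, 1.0], [-0.999, 0.034, 0.005], [-0.034, -0.999, -0.024]]
wrist_force: [-2.9, -0.3, 5.5]
grip_width: 0.47
[-0.227  0.589 -0.026  1.797 -0.035  0.771 -0.219] [ 0.027  0.113  0.006  0.006 -0.001 -0.135  0.019] [0.5833 0.1328 0.0829] [-0.024  0.034 -0.999]
```

```bash
python3 -m jog '[{"tx":-0.025,"ty":-0.005,"tz":-0.006,"turn":0,"grip":0}]'>/dev/null;python3 st.py; python3 -m jog '[{"tx":-0.004,"ty":0.03,"tz":0,"turn":0,"grip":0}]'; python3 st.py
```

```text
[-0.233  0.588 -0.025  1.799 -0.034  0.771 -0.227] [-0.096 -0.03  -0.008  0.03  -0.001  0.031 -0.118] [0.582  0.1348 0.0828] [-0.025  0.032 -0.999]
t: 11.83
tcp_pos: [0.5823, 0.1364, 0.0775]
tcp_rot: [[0.0, -0.023, 1.0], [-0.999, 0.033, 0.001], [-0.033, -0.999, -0.023]]
wrist_force: [2.0, 2.6, 1.8]
grip_width: 0.468
[-0.234  0.596 -0.026  1.801 -0.035  0.759 -0.229] [ 0.002  0.128  0.01   0.027 -0.005 -0.185 -0.005] [0.5823 0.1364 0.0775] [-0.023  0.033 -0.999]
```

```bash
python3 -m jog '[{"tx":-0.002,"ty":0.05,"tz":0,"turn":0,"grip":0}]';python3 -m jog '[{"tx":0,"ty":0.05,"tz":0.004,"turn":0,"grip":0}]'
```

```text
t: 11.92
tcp_pos: [0.5827, 0.1372, 0.0679]
tcp_rot: [[-0.0, -0.021, 1.0], [-0.999, 0.034, 0.0], [-0.034, -0.999, -0.021]]
wrist_force: [-0.2, -0.2, -1.0]
grip_width: 0.473
t: 12.0
tcp_pos: [0.5829, 0.1377, 0.0572]
tcp_rot: [[-0.0, -0.021, 1.0], [-0.999, 0.034, 0.001], [-0.034, -0.999, -0.021]]
wrist_force: [-0.0, -0.4, -1.0]
grip_width: 0.471
```

```bash
python3 -m jog '[{"tx":0.002,"ty":0.045,"tz":0,"turn":0,"grip":0}]'; python3 -m jog '[{"tx":0,"ty":0,"tz":0,"turn":0,"grip":0.75},{"tx":0,"ty":0,"tz":0,"turn":0,"grip":0.75},{"tx":0,"ty":0,"tz":0,"turn":0,"grip":0.75},{"tx":0,"ty":0,"tz":0,"turn":0,"grip":0.75}]'; python3 -m jog '[{"tx":0,"ty":-0.1,"tz":0,"turn":0,"grip":0.75},{"tx":0,"ty":-0.2,"tz":0,"turn":0,"grip":0.75},{"tx":0,"ty":-0.18,"tz":0,"turn":0,"grip":0.75}]'; python3 st.py
python3 - <<'E'
from h import *
im,d=viewer.snapshot('side'); a=im[130:290,110:310]
cv2.imwrite('pics/c5.png',cv2.resize(a,None,fx=3.5,fy=3.5,interpolation=cv2.INTER_CUBIC))
for n in('spacer_blue','spacer_yellow'):
    for r in nets.silhouettes('side',n)[:1]:
        p=world('side',d,r['region']); print(n,np.percentile(p,2,0),np.percentile(p,98,0))
E
```

```text
t: 12.08
tcp_pos: [0.5825, 0.1375, 0.047]
tcp_rot: [[0.0, -0.021, 1.0], [-0.999, 0.034, 0.001], [-0.034, -0.999, -0.021]]
wrist_force: [0.5, -0.9, 0.1]
grip_width: 0.468
t: 12.42
tcp_pos: [0.5797, 0.1377, 0.0458]
tcp_rot: [[0.001, -0.028, 1.0], [-0.999, 0.033, 0.002], [-0.033, -0.999, -0.028]]
wrist_force: [0.4, -0.0, -0.5]
grip_width: 0.708
t: 12.67
tcp_pos: [0.5745, 0.1328, 0.1325]
tcp_rot: [[0.002, -0.049, 0.999], [-1.0, 0.028, 0.003], [-0.028, -0.998, -0.049]]
wrist_force: [1.1, 0.0, 0.2]
grip_width: 0.751
[-0.232  0.519 -0.024  1.776 -0.035  0.887 -0.228] [ 0.014 -0.525  0.016 -0.225  0.002  0.823  0.002] [0.5745 0.1328 0.1325] [-0.049  0.028 -0.998]
spacer_blue [0.5601422  0.11932387 0.0242923 ] [0.60012373 0.1595463  0.04071999]
spacer_yellow [ 0.43641692  0.0510661  -0.0015112 ] [0.47627522 0.09603409 0.0086236 ]
```

View pics/c5.png

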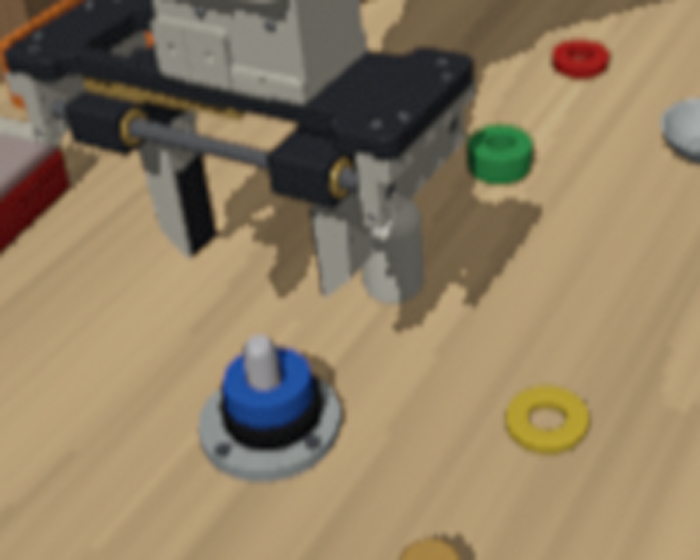

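Blue is flat on the seat (z 24 to 40 mm). Next, yellow at (0.4565, 0.075).

```bash
python3 -m jog '[{"tx":0.087,"ty":0,"tz":-0.18,"turn":0,"grip":0.75},{"tx":0.087,"ty":0,"tz":-0.18,"turn":0,"grip":0.75},{"tx":0.08,"ty":0.02,"tz":-0.16,"turn":0,"grip":0.75}]' >/dev/null; python3 st.py;  python3 -m jog '[{"tx":0.01,"ty":0.1,"tz":-0.03,"turn":0,"grip":0.75},{"tx":0,"ty":0.05,"tz":0,"turn":0,"grip":0.75}]' >/dev/null; python3 st.py
```

```text
[-0.182  0.359 -0.028  2.046 -0.042  0.766 -0.171] [ 0.221 -0.525  0.008  1.037 -0.025 -0.478  0.253] [0.4765 0.0855 0.13  ] [-0.036  0.032 -0.999]
[-0.178  0.396 -0.028  2.094 -0.042  0.689 -0.168] [ 0.013  0.169  0.004  0.105  0.007 -0.255  0.006] [0.4608 0.08   0.0975] [-0.043  0.029 -0.999]
```

```bash
python3 -m jog '[{"tx":0.03,"ty":0.12,"tz":0.0,"turn":0,"grip":0.75},{"tx":0.01,"ty":0.12,"tz":0,"turn":0,"grip":0.75}]' >/dev/null; python3 st.py;  python3 -m jog '[{"tx":0.01,"ty":0.06,"tz":0,"turn":0,"grip":0.75}]' >/dev/null; python3 st.py
```

```text
[-0.166  0.485 -0.028  2.118 -0.044  0.573 -0.15 ] [ 0.022  0.563 -0.026  0.09  -0.015 -0.691  0.044] [0.4594 0.0736 0.0482] [-0.041  0.03  -0.999]
[-0.162  0.515 -0.029  2.123 -0.044  0.542 -0.146] [ 0.048  0.301  0.001  0.038  0.004 -0.329  0.054] [0.4577 0.072  0.0331] [-0.044  0.029 -0.999]
```

```bash
python3 -m jog '[{"tx":-0.015,"ty":0.04,"tz":0.0,"turn":0,"grip":0.75}]' >/dev/null; python3 st.py;  python3 -m jog '[{"tx":0.0,"ty":0,"tz":0,"turn":0,"grip":0},{"tx":0.0,"ty":0,"tz":0,"turn":0,"grip":0},{"tx":0.0,"ty":0,"tz":0,"turn":0,"grip":0},{"tx":0.0,"ty":0,"tz":0,"turn":0,"grip":0},{"tx":0.0,"ty":0,"tz":0,"turn":0,"grip":0}]' 20; python3 st.py
```

```text
[-0.168  0.536 -0.028  2.123 -0.044  0.524 -0.152] [-0.073  0.13   0.031 -0.047  0.025 -0.078 -0.102] [0.4567 0.0741 0.023 ] [-0.047  0.028 -0.999]
t: 13.98
tcp_pos: [0.4639, 0.0751, 0.0233]
tcp_rot: [[0.001, -0.04, 0.999], [-1.0, 0.027, 0.002], [-0.028, -0.999, -0.04]]
wrist_force: [-2.0, -2.2, 8.9]
grip_width: 0.471
[-0.171  0.54  -0.026  2.111 -0.042  0.524 -0.154] [-0.003  0.009  0.003 -0.01   0.003  0.016 -0.003] [0.4639 0.0751 0.0233] [-0.04   0.027 -0.999]
```

```bash
python3 -m jog '[{"tx":0,"ty":-0.15,"tz":0,"turn":0,"grip":0},{"tx":0,"ty":-0.2,"tz":0,"turn":0,"grip":0},{"tx":0,"ty":-0.2,"tz":0,"turn":0,"grip":0}]' 30;  python3 -m jog '[{"tx":-0.09,"ty":0,"tz":0.17,"turn":0,"grip":0},{"tx":-0.09,"ty":0.01,"tz":0.17,"turn":0,"grip":0},{"tx":-0.09,"ty":0.02,"tz":0.17,"turn":0,"grip":0}]'; python3 st.py
```

```text
t: 14.23
tcp_pos: [0.4605, 0.0723, 0.1263]
tcp_rot: [[0.003, -0.063, 0.998], [-1.0, 0.024, 0.005], [-0.024, -0.998, -0.063]]
wrist_force: [-0.0, -0.4, 0.7]
grip_width: 0.461
t: 14.48
tcp_pos: [0.5647, 0.1251, 0.1283]
tcp_rot: [[-0.002, -0.05, 0.999], [-1.0, 0.025, -0.0], [-0.025, -0.998, -0.05]]
wrist_force: [1.0, 0.8, 0.5]
grip_width: 0.465
[-0.226  0.509 -0.022  1.805 -0.034  0.87  -0.224] [-0.22   0.743 -0.002 -1.105  0.013  0.324 -0.235] [0.5647 0.1251 0.1283] [-0.05   0.025 -0.998]
```

```bash
python3 -m jog '[{"tx":-0.035,"ty":0.03,"tz":0.05,"turn":0,"grip":0}]' >/dev/null; python3 st.py;python3 -m jog '[{"tx":-0.01,"ty":0.03,"tz":0.01,"turn":0,"grip":0}]' >/dev/null; python3 st.py; python3 -m jog '[{"tx":0,"ty":0.03,"tz":0,"turn":0,"grip":0}]' >/dev/null; python3 st.py;  python3 fit.py spacer_yellow .022 2>/dev/null; python3 st.py
```

```text
[-0.236  0.537 -0.024  1.771 -0.034  0.869 -0.233] [-0.093  0.27   0.006 -0.248  0.01   0.024 -0.092] [0.5795 0.136  0.1231] [-0.044  0.028 -0.999]
[-0.24   0.552 -0.025  1.763 -0.034  0.86  -0.236] [-0.046  0.165 -0.008 -0.066 -0.004 -0.118 -0.032] [0.5833 0.1405 0.1166] [-0.042  0.029 -0.999]
[-0.242  0.563 -0.026  1.766 -0.035  0.847 -0.236] [-0.011  0.124 -0.004  0.042  0.001 -0.136 -0.002] [0.5831 0.142  0.1095] [-0.043  0.03  -0.999]
side 0.8 24 z 0.0888 0.0944 centre [0.5691 0.1399] rms 0.0031 rel tcp [-0.0139 -0.0021] tcp [0.5831 0.142  0.1095]
[-0.24   0.56  -0.024  1.77  -0.034  0.849 -0.236] [ 0.004 -0.016  0.003 -0.01  -0.    -0.    -0.001] [0.5811 0.1396 0.1096] [-0.045  0.028 -0.999]
```

Run:
```python
from h import *
a=cv2.imread('pics/f_spacer_yellow_side.png')[170:270,120:260]
cv2.imwrite('pics/c6.png',cv2.resize(a,None,fx=5,fy=5,interpolation=cv2.INTER_CUBIC))
t=robot.get_state()['tcp_pos']; c=viewer.camera_info('side')
for P in [(.582,.137,.061),(t[0]-.0008,t[1]+.0005,t[2]-.0155)]:
    q=np.array(c['view'])@[*P,1]; print([round(5*x,0) for x in (c['fx']*q[0]/q[2]+c['cx']-120,c['fy']*q[1]/q[2]+c['cy']-170)])
```

```text
[np.float64(322.0), np.float64(283.0)]
[np.float64(310.0), np.float64(215.0)]
```

View pics/c6.png

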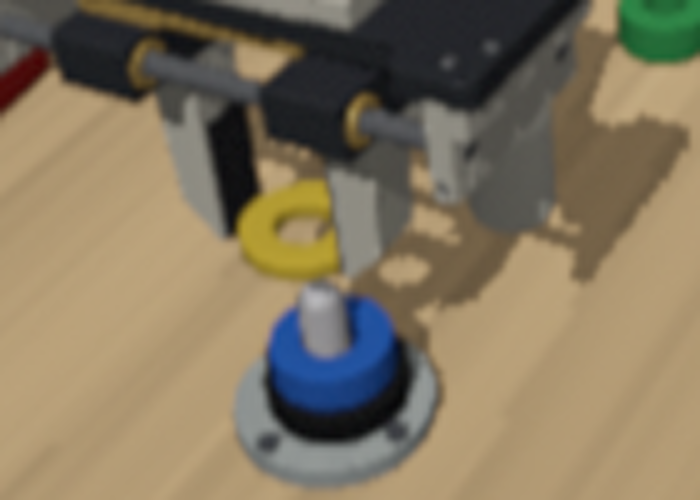

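```bash
python3 -m jog '[{"tx":0.02,"ty":0.06,"tz":0.015,"turn":0,"grip":0}]' >/dev/null; python3 st.py; python3 -m jog '[{"tx":0,"ty":0.05,"tz":0.005,"turn":0,"grip":0}]'; python3 st.py
```

```text
[-0.234  0.577 -0.025  1.771 -0.035  0.828 -0.228] [ 0.093  0.262  0.02   0.051  0.005 -0.282  0.105] [0.5843 0.1366 0.0993] [-0.042  0.029 -0.999]
t: 15.1
tcp_pos: [0.5846, 0.1348, 0.0885]
tcp_rot: [[0.0, -0.042, 0.999], [-1.0, 0.028, 0.002], [-0.028, -0.999, -0.042]]
wrist_force: [0.1, -0.9, -0.3]
grip_width: 0.461
[-0.232  0.592 -0.023  1.775 -0.034  0.809 -0.227] [-0.004  0.156 -0.013  0.03  -0.008 -0.212 -0.004] [0.5846 0.1348 0.0885] [-0.042  0.028 -0.999]
```

```bash
python3 -m jog '[{"tx":-0.006,"ty":0.05,"tz":-0.002,"turn":0,"grip":0}]' ; python3 -m jog '[{"tx":-0.003,"ty":0.035,"tz":0,"turn":0,"grip":0}]'
```

```text
t: 15.18
tcp_pos: [0.5841, 0.1355, 0.0782]
tcp_rot: [[-0.001, -0.041, 0.999], [-1.0, 0.028, 0.0], [-0.028, -0.999, -0.041]]
wrist_force: [-0.6, 3.1, 7.8]
grip_width: 0.461
t: 15.27
tcp_pos: [0.5836, 0.137, 0.0702]
tcp_rot: [[-0.002, -0.041, 0.999], [-1.0, 0.03, -0.0], [-0.03, -0.999, -0.041]]
wrist_force: [0.5, 2.0, 1.6]
grip_width: 0.466
```

```bash
python3 -m jog '[{"tx":-0.003,"ty":0.03,"tz":0,"turn":0,"grip":0}]'; python3 -m jog '[{"tx":0,"ty":0,"tz":0,"turn":0,"grip":0.75},{"tx":0,"ty":0,"tz":0,"turn":0,"grip":0.75},{"tx":0,"ty":0,"tz":0,"turn":0,"grip":0.75},{"tx":0,"ty":0,"tz":0,"turn":0,"grip":0.75}]'; python3 -m jog '[{"tx":0,"ty":-0.1,"tz":0,"turn":0,"grip":0.75},{"tx":0,"ty":-0.2,"tz":0,"turn":0,"grip":0.75},{"tx":0,"ty":-0.1,"tz":0,"turn":0,"grip":0.75}]'; python3 st.py
python3 - <<'E'
from h import *
im,d=viewer.snapshot('side'); a=im[150:350,110:310]
cv2.imwrite('pics/c7.png',cv2.resize(a,None,fx=2.8,fy=2.8,interpolation=cv2.INTER_CUBIC))
for n in('spacer_blue','spacer_yellow','cap'):
    for r in nets.silhouettes('side',n)[:1]:
        p=world('side',d,r['region']); print(n,np.percentile(p,2,0),np.percentile(p,98,0))
E
```

```text
t: 15.35
tcp_pos: [0.583, 0.1377, 0.0631]
tcp_rot: [[-0.002, -0.041, 0.999], [-1.0, 0.03, -0.0], [-0.03, -0.999, -0.041]]
wrist_force: [0.6, 0.7, 11.1]
grip_width: 0.461
t: 15.68
tcp_pos: [0.5814, 0.1366, 0.0602]
tcp_rot: [[-0.002, -0.045, 0.999], [-1.0, 0.028, -0.0], [-0.027, -0.999, -0.045]]
wrist_force: [0.7, -0.2, -0.4]
grip_width: 0.704
t: 15.93
tcp_pos: [0.5795, 0.1329, 0.1355]
tcp_rot: [[-0.002, -0.059, 0.998], [-1.0, 0.024, -0.0], [-0.024, -0.998, -0.059]]
wrist_force: [1.1, -0.5, 1.1]
grip_width: 0.746
[-0.233  0.529 -0.021  1.752 -0.034  0.913 -0.231] [ 0.006 -0.241  0.008 -0.11   0.005  0.431  0.001] [0.5795 0.1329 0.1355] [-0.059  0.024 -0.998]
spacer_blue [0.5596736  0.13225498 0.02379723] [0.5906894  0.15974256 0.04082535]
spacer_yellow [0.5609563  0.11932663 0.0406509 ] [0.6003845  0.15899366 0.0487529 ]
cap [0.43888513 0.18933894 0.00286036] [0.47351693 0.21956582 0.03530556]
```

View pics/c7.png

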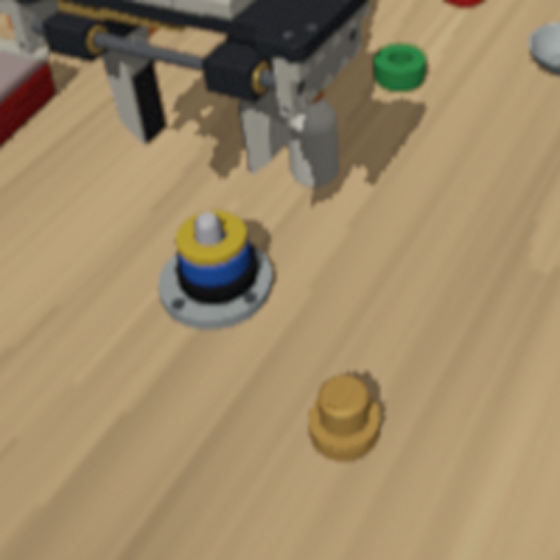

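Yellow is flat on blue (z 40 to 48 mm). Now the cap at (0.457, 0.199).

```bash
python3 -m jog '[{"tx":-0.1,"ty":0,"tz":-0.175,"turn":0,"grip":0.55},{"tx":-0.1,"ty":0,"tz":-0.175,"turn":0,"grip":0.55},{"tx":-0.09,"ty":0.02,"tz":-0.16,"turn":0,"grip":0.55}]' >/dev/null; python3 st.py;  python3 -m jog '[{"tx":-0.01,"ty":0.08,"tz":-0.03,"turn":0,"grip":0.55},{"tx":0,"ty":0.02,"tz":0,"turn":0,"grip":0.55}]' >/dev/null; python3 st.py
```

```text
[-0.357  0.41  -0.045  1.959 -0.031  0.82  -0.391] [-0.532 -0.383 -0.145  0.766 -0.007 -0.378 -0.662] [0.4792 0.1848 0.132 ] [-0.059  0.019 -0.998]
[-0.372  0.43  -0.053  1.997 -0.033  0.77  -0.403] [-0.041  0.039 -0.025  0.047 -0.018 -0.076 -0.009] [0.4622 0.1915 0.1097] [-0.068  0.019 -0.998]
```

```bash
python3 -m jog '[{"tx":-0.035,"ty":0.12,"tz":0,"turn":0,"grip":0.55},{"tx":-0.005,"ty":0.1,"tz":0,"turn":0,"grip":0.55}]' >/dev/null; python3 st.py;  python3 -m jog '[{"tx":0,"ty":0.04,"tz":0,"turn":0,"grip":0.55}]' >/dev/null; python3 st.py
```

```text
[-0.389  0.506 -0.056  2.012 -0.029  0.676 -0.419] [-0.022  0.392  0.02   0.084  0.025 -0.509 -0.017] [0.4599 0.201  0.0658] [-0.065  0.019 -0.998]
[-0.39   0.524 -0.055  2.016 -0.029  0.657 -0.419] [-0.012  0.176  0.001  0.03   0.002 -0.191 -0.002] [0.458  0.2003 0.0551] [-0.069  0.018 -0.997]
```

```bash
python3 -m jog '[{"tx":0.01,"ty":0.06,"tz":0.003,"turn":0,"grip":0.55}]' ; python3 -m jog '[{"tx":0,"ty":0.005,"tz":0,"turn":0,"grip":0},{"tx":0,"ty":0,"tz":0,"turn":0,"grip":0},{"tx":0,"ty":0,"tz":0,"turn":0,"grip":0},{"tx":0,"ty":0,"tz":0,"turn":0,"grip":0}]'; python3 st.py
```

```text
t: 16.88
tcp_pos: [0.458, 0.1985, 0.0421]
tcp_rot: [[-0.005, -0.07, 0.998], [-1.0, 0.017, -0.003], [-0.017, -0.997, -0.07]]
wrist_force: [-0.1, -0.1, 0.4]
grip_width: 0.551
t: 17.22
tcp_pos: [0.4575, 0.1954, 0.0386]
tcp_rot: [[-0.008, -0.076, 0.997], [-1.0, 0.014, -0.007], [-0.013, -0.997, -0.076]]
wrist_force: [-2.2, 0.7, 1.0]
grip_width: 0.308
[-0.384  0.555 -0.053  2.019 -0.028  0.632 -0.415] [ 0.005 -0.003  0.002 -0.005  0.004 -0.003  0.003] [0.4575 0.1954 0.0386] [-0.076  0.014 -0.997]
```

```bash
python3 -m jog '[{"tx":0,"ty":0,"tz":0,"turn":0,"grip":0},{"tx":0,"ty":-0.15,"tz":0,"turn":0,"grip":0},{"tx":0,"ty":-0.2,"tz":0,"turn":0,"grip":0},{"tx":0,"ty":-0.2,"tz":0,"turn":0,"grip":0}]' 40;  python3 -m jog '[{"tx":0.1,"ty":0,"tz":0.17,"turn":0,"grip":0},{"tx":0.1,"ty":0,"tz":0.17,"turn":0,"grip":0},{"tx":0.08,"ty":0.0,"tz":0.17,"turn":0,"grip":0}]'; python3 st.py
```

```text
t: 17.55
tcp_pos: [0.4597, 0.1905, 0.1446]
tcp_rot: [[-0.009, -0.093, 0.996], [-1.0, 0.006, -0.008], [-0.006, -0.996, -0.093]]
wrist_force: [1.7, 0.6, -1.5]
grip_width: 0.293
t: 17.8
tcp_pos: [0.5638, 0.1417, 0.149]
tcp_rot: [[0.005, -0.078, 0.997], [-1.0, 0.015, 0.006], [-0.016, -0.997, -0.078]]
wrist_force: [0.2, 0.3, -1.8]
grip_width: 0.294
[-0.256  0.502 -0.02   1.761 -0.033  0.951 -0.249] [ 0.413  0.565  0.112 -0.896  0.012  0.311  0.527] [0.5638 0.1417 0.149 ] [-0.078  0.015 -0.997]
```

```bash
python3 -m jog '[{"tx":0.01,"ty":0.02,"tz":0.05,"turn":0,"grip":0}]' >/dev/null; python3 st.py;python3 -m jog '[{"tx":0,"ty":0.03,"tz":0.01,"turn":0,"grip":0}]' >/dev/null; python3 -m jog '[{"tx":0,"ty":0.03,"tz":0,"turn":0,"grip":0}]' >/dev/null; python3 st.py;  python3 fit.py cap .020 2>/dev/null; python3 st.py
python3 - <<'E'
from h import *
a=cv2.imread('pics/f_cap_side.png')[170:270,120:260]
cv2.imwrite('pics/c8.png',cv2.resize(a,None,fx=5,fy=5,interpolation=cv2.INTER_CUBIC))
E
```

```text
[-0.246  0.522 -0.013  1.733 -0.03   0.951 -0.239] [ 0.058  0.199 -0.017 -0.207 -0.018  0.032  0.067] [0.5798 0.1348 0.1463] [-0.07   0.014 -0.997]
[-0.242  0.541 -0.012  1.732 -0.03   0.928 -0.239] [ 0.005  0.089 -0.004  0.054 -0.009 -0.139 -0.001] [0.5848 0.1323 0.1349] [-0.065  0.014 -0.998]
side 0.76 326 z 0.0985 0.1312 centre [0.5838 0.133 ] rms 0.0027 rel tcp [-0.001   0.0007] tcp [0.5848 0.1323 0.1349]
[-0.244  0.54  -0.014  1.735 -0.03   0.93  -0.239] [-0.005 -0.011 -0.002 -0.009  0.     0.     0.001] [0.5819 0.1344 0.1343] [-0.069  0.014 -0.998]
```

View pics/c8.png

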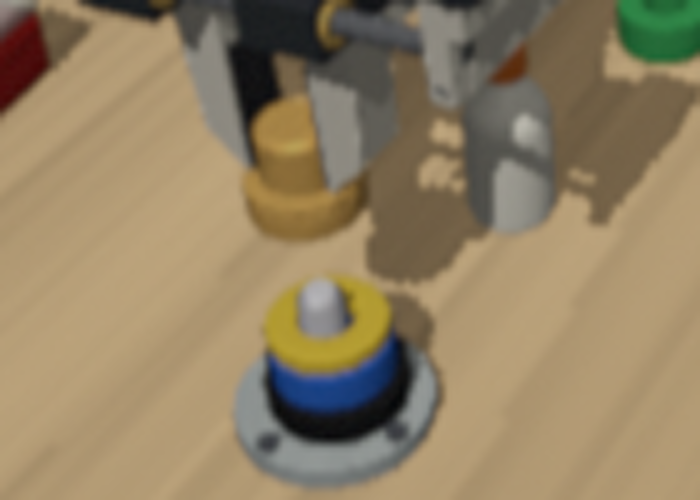

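Run:
```python
from h import *; from scipy.optimize import least_squares
im,d=viewer.snapshot('side'); t=robot.get_state()['tcp_pos']
p=world('side',d,nets.silhouettes('side','cap')[0]['region']); zb=np.percentile(p[:,2],2)
q=p[(p[:,2]>zb)&(p[:,2]<zb+.012)&(np.hypot(*(p[:,:2]-t[:2]).T)<.04)]
f=least_squares(lambda c:np.hypot(q[:,0]-c[0],q[:,1]-c[1])-.02,t[:2],loss='soft_l1',f_scale=.001)
print(zb,len(q),f.x,np.median(abs(f.fun)),t, q[:,0].min(),q[:,0].max(),q[:,1].max())
```

```text
0.09703436302787397 136 [0.5811027  0.13795914] 0.000452059287852153 [0.58230393 0.13449135 0.13468388] 0.5606267253473142 0.5919153609062411 0.1588957728022663
```

Skirt fit puts the cap centre at (0.581, 0.138), within 1.5 mm of the post axis, upright. Descending.

```bash
python3 -m jog '[{"tx":0.005,"ty":0.06,"tz":0.01,"turn":0,"grip":0}]' >/dev/null; python3 st.py; python3 -m jog '[{"tx":0,"ty":0.05,"tz":0.006,"turn":0,"grip":0}]'; python3 st.py
```

```text
[-0.243  0.554 -0.014  1.737 -0.03   0.908 -0.236] [ 0.012  0.229 -0.008  0.073 -0.003 -0.298  0.03 ] [0.5851 0.135  0.125 ] [-0.063  0.016 -0.998]
t: 18.52
tcp_pos: [0.5853, 0.1356, 0.1143]
tcp_rot: [[0.0, -0.063, 0.998], [-1.0, 0.016, 0.001], [-0.016, -0.998, -0.063]]
wrist_force: [-0.1, 0.3, -1.8]
grip_width: 0.295
[-0.243  0.569 -0.015  1.741 -0.03   0.889 -0.236] [-0.007  0.152 -0.01   0.036  0.    -0.218  0.   ] [0.5853 0.1356 0.1143] [-0.063  0.016 -0.998]
```

```bash
python3 -m jog '[{"tx":0.01,"ty":0.05,"tz":-0.006,"turn":0,"grip":0}]' ; python3 -m jog '[{"tx":0.007,"ty":0.03,"tz":0,"turn":0,"grip":0}]'
```

```text
t: 18.6
tcp_pos: [0.5838, 0.1348, 0.1038]
tcp_rot: [[0.001, -0.062, 0.998], [-1.0, 0.017, 0.002], [-0.017, -0.998, -0.062]]
wrist_force: [-0.3, 0.3, -2.6]
grip_width: 0.293
t: 18.68
tcp_pos: [0.582, 0.1333, 0.0957]
tcp_rot: [[0.002, -0.064, 0.998], [-1.0, 0.016, 0.003], [-0.016, -0.998, -0.064]]
wrist_force: [-0.9, -1.0, -1.2]
grip_width: 0.294
```

```bash
python3 -m jog '[{"tx":0,"ty":0.035,"tz":0.007,"turn":0,"grip":0}]' ; python3 -m jog '[{"tx":0,"ty":0.01,"tz":0.002,"turn":0,"grip":0}]'
```

```text
t: 18.77
tcp_pos: [0.5826, 0.1332, 0.0877]
tcp_rot: [[0.002, -0.064, 0.998], [-1.0, 0.016, 0.003], [-0.016, -0.998, -0.064]]
wrist_force: [0.5, -0.5, -1.6]
grip_width: 0.292
t: 18.85
tcp_pos: [0.5831, 0.1331, 0.0866]
tcp_rot: [[0.002, -0.065, 0.998], [-1.0, 0.016, 0.003], [-0.016, -0.998, -0.065]]
wrist_force: [-9.9, -2.7, 34.5]
grip_width: 0.288
```

```bash
python3 -m jog '[{"tx":0,"ty":-0.005,"tz":0,"turn":0,"grip":0.6},{"tx":0,"ty":0,"tz":0,"turn":0,"grip":0.6},{"tx":0,"ty":-0.005,"tz":0,"turn":0,"grip":0.6},{"tx":0,"ty":-0.01,"tz":0,"turn":0,"grip":0.6}]'; python3 -m jog '[{"tx":0,"ty":-0.1,"tz":0.01,"turn":0,"grip":0.6},{"tx":0,"ty":-0.2,"tz":0,"turn":0,"grip":0.6},{"tx":0,"ty":-0.15,"tz":0,"turn":0,"grip":0.6},{"tx":0,"ty":0,"tz":0,"turn":0,"grip":0.6}]'; python3 st.py
python3 - <<'E'
from h import *
for cam in('side','top'):
    im,d=viewer.snapshot(cam); cv2.imwrite(f'pics/end_{cam}.png',im)
    for n in('seat','spacer_blue','spacer_yellow','cap','spacer_red','spacer_green','oiler','dish'):
        for r in nets.silhouettes(cam,n)[:1]:
            p=world(cam,d,r['region']); a,b=np.percentile(p,2,0),np.percentile(p,98,0); print(cam,n,a.round(4),b.round(4),((a+b)/2)[:2].round(4))
a=cv2.imread('pics/end_side.png')[130:290,110:330]
cv2.imwrite('pics/c9.png',cv2.resize(a,None,fx=3.5,fy=3.5,interpolation=cv2.INTER_CUBIC))
E
```

```text
t: 19.18
tcp_pos: [0.5839, 0.1329, 0.0902]
tcp_rot: [[0.001, -0.065, 0.998], [-1.0, 0.016, 0.002], [-0.016, -0.998, -0.065]]
wrist_force: [0.2, 0.7, -0.5]
grip_width: 0.533
t: 19.52
tcp_pos: [0.5897, 0.1308, 0.1795]
tcp_rot: [[0.001, -0.073, 0.997], [-1.0, 0.014, 0.002], [-0.014, -0.997, -0.073]]
wrist_force: [1.5, 0.4, 0.6]
grip_width: 0.598
[-0.236  0.498 -0.012  1.685 -0.03   1.026 -0.228] [ 0.     0.031  0.     0.031 -0.001 -0.043 -0.001] [0.5897 0.1308 0.1795] [-0.073  0.014 -0.997]
side seat [0.5558 0.1201 0.0096] [0.5997 0.1634 0.0257] [0.5777 0.1417]
side spacer_blue [0.5601 0.1281 0.0231] [0.5934 0.1599 0.0415] [0.5768 0.144 ]
side spacer_yellow [0.5609 0.1332 0.0395] [0.5877 0.1593 0.0484] [0.5743 0.1463]
side spacer_red [ 5.612e-01 -2.813e-01  1.000e-04] [ 0.5958 -0.245   0.0128] [ 0.5785 -0.2632]
side spacer_green [ 0.5561 -0.1395  0.0013] [ 0.5954 -0.1008  0.0228] [ 0.5757 -0.1201]
side oiler [ 0.5641 -0.067  -0.0012] [0.6378 0.0304 0.0846] [ 0.6009 -0.0183]
side dish [ 0.4291 -0.2299 -0.0006] [ 0.4995 -0.165   0.0239] [ 0.4643 -0.1975]
top seat [0.5554 0.1112 0.0119] [0.5919 0.1379 0.0291] [0.5736 0.1245]
top spacer_blue [0.5615 0.1173 0.03  ] [0.5727 0.1286 0.0401] [0.5671 0.1229]
top spacer_yellow [ 0.5635 -0.0038  0.0111] [0.5882 0.0263 0.0857] [0.5759 0.0113]
top cap [0.536  0.0948 0.0518] [0.5955 0.1332 0.2254] [0.5657 0.114 ]
top spacer_red [ 5.584e-01 -2.869e-01 -4.000e-04] [ 0.6    -0.247   0.0134] [ 0.5792 -0.267 ]
top spacer_green [ 0.5553 -0.1427  0.0059] [ 0.5951 -0.1032  0.024 ] [ 0.5752 -0.123 ]
top oiler [ 0.5636 -0.0064 -0.0013] [0.5918 0.0279 0.0857] [0.5777 0.0108]
top dish [ 0.4275 -0.2295 -0.0006] [ 0.4882 -0.1676  0.0248] [ 0.4579 -0.1985]
```

View pics/c9.png

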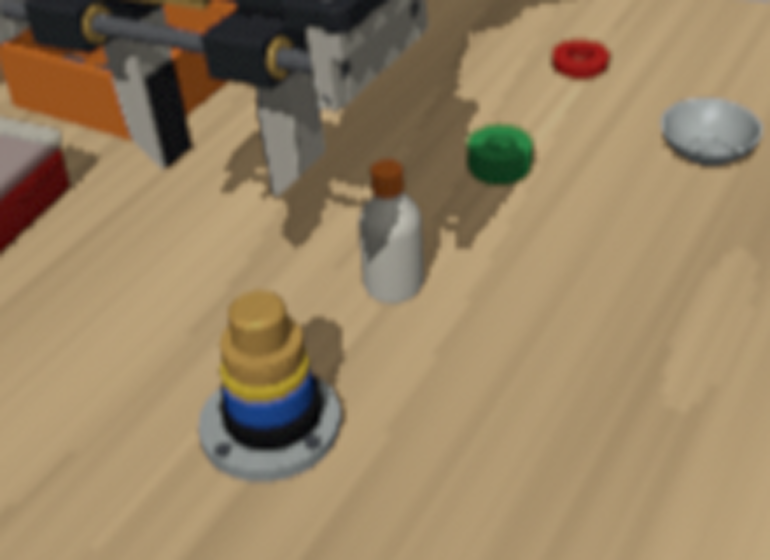

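Run:
```python
from h import *
im,d=viewer.snapshot('side'); p=world('side',d,np.ones(d.shape,bool))
q=p[(np.hypot(p[:,0]-.582,p[:,1]-.137)<.025)&(p[:,2]>.055)&(p[:,2]<.12)]
print('cap top',np.percentile(q[:,2],[90,99]),q[q[:,2]>.081][:,:2].mean(0)); t=q[q[:,2]>.0815]
print('plane',np.linalg.lstsq(np.c_[t[:,:2],np.ones(len(t))],t[:,2],rcond=None)[0][:2])
job.close_job()
```

```text
cap top [0.08360839 0.08473239] [0.58034392 0.13914429]
plane [-0.00178816 -0.01104682]
the job is handed in; nothing more can be done
```

The pack is built on the arbor in the order asked: black seat, blue 16 mm, yellow 8 mm, then the brass cap. I handed the job in at about 20 s of the 91 s allowed, and no verdict was reported.

**Final checks:**
- **Heights:** the cap's top measured 84 mm against 84 mm expected, so its underside is at 49 mm, and it was level within about 0.01 rad. Blue spanned 24–40 mm and yellow 40–48 mm after placing.
- **Position:** the cap measured about 2–3 mm off the post's axis. That is a rough figure, because the side camera sees mainly one face.
- **Bystanders:** red, green, the dish and the oil bottle were all where they started, within a few millimetres in the top view. The gripper ended open, about 70 mm above the cap.

**What disagreed or went wrong:**
- **Networks, at the end:** the side view missed the cap, so I used raw depth for its height. The top view mixed up the cap and yellow with the gripper and bottle. The side view's bottle region spilled onto other things.
- **Tool tilt:** the tool drifted up to about 0.09 rad from vertical during the job, but the parts still settled flat.
- **Contact forces:** the wrist force reached about 42 N as the seat met the base, well under the 120 N wrist limit. I can't rule out the separate 40 N limit, since that applies to the arm or gripper body and I had no reading for it. Blue and yellow each brushed the post top at under 9 N before threading on.

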